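Widen the skewer rest and lay the long skewer on it

TASK

The skewer rest on the barbecue ledge is locked at its short setting: press in its spring button and slide the sleeve outward, slowly and gently, until the button pops fully out through the next hole, without forcing the sleeve against the button. Then lay the long skewer from the rack across the rest, its rod down in both notches and its handle outside the sliding end. Leave the short skewer, the pepper mill and the bowl where they are.

Things in the scene. Friction and masses are not known exactly. Their poses are not given: they have to be found in the camera images.
- rest: Steel skewer rest fixed to the ledge; origin on the ledge (z = 0) directly below the spring button. y runs level along the tube, from the fixed notched end plate (centre y = -90 mm) to the sliding one; x is the way the button points, out of the tube's side; z up. The sleeve slides over a fixed inner tube, axis 34 mm above the ledge. Base strip 50 mm wide, 4 mm thick.
- sleeve_hole (a point): On the axis of the aluminium square sleeve (26 x 26 mm, 34 mm above the ledge) at its first hole. Pinch here, closing along the rest's x: one pad on the button, the other on the plain side opposite; the pads press it flush and hold the sleeve. From here the sleeve runs 63 mm to +y, with the end plate at +66 mm, and 60 mm to -y; a grip flange (40 x 34 mm, 4 thick) rings it at +21 mm.
- extension (a joint): Slide of the sleeve along the rest's +y, m: 0 = short setting (button in the first hole, 1 mm play either way); 0.043 to 0.069 = long setting (button in the second hole, same play): the spacing differs every time and is not measured, feel for it. That hole is at the middle of a collar (30 x 30 mm, 22 mm long) near the sleeve's -y end. End stop 0.078. Friction 1.5 N.
- button (a joint): How far the button is pressed in, m: 0 = fully out through a hole, 0.006 = flush with the outside of the sleeve, 0.008 = held under the sleeve wall between holes. The spring pushes out with 2.5 N rising to 5 N.
- button_tip (a point): Tip of the domed steel spring button, 12 mm wide, in the inner tube, 6 mm proud of the sleeve's +x side (4 mm of the collar's), 34 mm above the ledge. Unpressed it locks the sleeve. Pressed flush, the hole's rounded edge rides over it at a push of 5 to 15 N; then the sleeve runs lightly until the button springs out in the next hole and locks. More than 12 N of sleeve on button after that (30 N before) harms it.
- notch_fixed (a point): Place of the rod's axis when lying in the fixed end plate's notch, 84 mm above the ledge. Both end plates are 56 mm wide (x), 6 mm thick (y), 94 mm tall; notch in the middle of the top edge, 14 mm wide, floor 80 mm above the ledge, upper edges bevelled to 28 mm wide.
- notch_sliding (a point): The same for the sliding end plate's notch; moves with the sleeve.
- rack: White plastic slotted rack, fixed, 130 (x) x 122 (y) mm; origin under its centre. Two upright combs 6 mm thick, 61 mm tall, at y = +-58 mm, each with open-topped slots 12 mm wide, 13 mm deep, at x = +-30 mm; a skewer lies along y in each pair of slots, axis 52 mm above the ledge. Which skewer is in which slots varies.
- long_skewer: The long skewer, about 130 g: round steel rod 8 mm thick, black handle 18 x 14 x 80 mm. Origin on the rod's axis near the centre of mass, about half way between the combs; y runs along the rod to the handle. Rod from y = -185 mm (then a 12 mm point) to +75 mm, handle from +75 to +155 mm.
- short_skewer: The short skewer, same handle (y = +75 to +155 mm) and origin, rod only from y = -95 mm. Leave it alone.
- pepper_mill: Glass pepper mill, 56 mm wide, 150 mm tall, origin under it. Leave it alone.
- bowl: Stainless bowl, 160 mm wide, 60 mm tall, origin under it. Leave it alone.

How it is judged:
By the outcome, as a careful person would: the job done as asked, in the order asked, and still so for the second after the job is handed in, with the robot touching nothing.
It also fails if it takes over 56 s, if anything falls off the work surface, if the arm or the gripper's body presses on something with over 40 N, if the wrist force passes 120 N, or if a joint passes its speed limit or range.

ROBOT

A 7-joint arm with a two-finger parallel gripper is mounted at the origin on the work surface. World frame = base frame: x ahead of the robot, y to its left, z up, the work surface at z = 0. Lengths are in m, angles in degrees, forces in N, time in s.
With the tool pointing down it reaches from about 0.35 to 0.9 m from the base axis. Payload 7.2 kg.
Tool frame: the origin (TCP) lies at the very end of the fingers, on their centre line; the grasp point (between the pads) lies 19 mm behind it; z points along the fingers, y is the line along which they close (so a half turn about z gives the same grasp; the last joint's range is limited). The gripper opens to 88 mm and grips with 3 to 60 N. Pads are 20 mm wide; open, the fingers measure 115 mm over their backs; the gripper's body (75 mm by 178 mm) begins 61 mm behind the grasp point.
Start: joints at [62.441, 23.554, -0.728, 91.456, 0.321, 64.991, -4.71], TCP at [0.251, -0.573, 0.223] pointing down, gripper open.
Joint ranges: [-169.25, 169.25], [-16.82, 113.86], [-84.01, 82.57], [7.8, 145.47], [-59.2, 239.2], [7.22, 106.19], [-163.78, 163.78]. Speed limits (degrees/s): [136.94, 136.94, 172.46, 172.46, 180, 180, 180].

INTERFACE

Orientations are given as a 3x3 rotation matrix whose columns are the frame's x, y, z axes.
In Python, from station import ctrl gives the robot as it stands. The module is installed in compiled form; this text tells all that it offers. Calls block until the motion is done:
- ctrl.movep(position, orientation): joint-space move of the TCP to a pose.
- ctrl.servo_line(position, attitude=None, max_speed=0.15, max_force=None): straight line of the TCP; attitude=None keeps the orientation; max_speed is the mean speed in m/s. With max_force (N) it stops when the force on the tool has changed by that much, and returns True; else False.
- ctrl.goto_joints(angles): joint-space move.
- ctrl.set_gripper(opening): finger opening in m; the grip force is fixed at half the most; returns when the fingers have stopped.
- ctrl.dwell(seconds).
- ctrl.solve_ik(position, orientation): joint angles nearest the present ones, or None.
- ctrl.grab_frame(name): name is "side" or "top" or "wrist"; returns the picture (400x640x3 uint8, red, green, blue); there is no depth.
- ctrl.get_calibration(name): a dict with "fovy" (degrees; the focal length in pixels is half the picture's height over the tangent of half this angle, whatever the lens; pixels are square), "cx", "cy" (the principal point, pixels), "k1" (the pictures are not rectified: a ray, as slopes to the right and down, at radius r is drawn at 1 + k1 r^2 times it, then the intrinsics apply), "camera_from_world" (4x4, takes a point from world to camera coordinates). Camera axes: x right, y down, z forward; pixel columns grow to the right and rows downward; lengths in m; the calibration is good to about 2 mm. A picture is of the moment at which its call begins: read the wrist's pose just before it. get_calibration takes no time and is no camera call; for the wrist camera it gives the pose at the moment of the call.
A pose or a line that the arm cannot do raises ctrl.IKError and nothing moves.
- ctrl.close_job(): hands the job in; it is judged then, once.
Trained networks look in the newest picture that a camera, given by its name, has taken for a name from the list of things; names that differ only in an ending like _2 or _b are one class to them, and where a whole thing is asked for, a point or a joint stands for the part that bears it (a point fixed in the world has none). Each returns a list of dicts, best first, with "p" (0 to 1); they miss things now and then, are a little off and sometimes report something else, mostly with a low value. They report only what shows in the picture. A call takes as long as a camera call.
- ctrl.regions_of(camera, query): "mask" (400x640 bool, what is visible of it) and "bbox" ([centre column, centre row, width, height] in pixels, round what is visible of it).
Readings, each from a call of its own:
- ctrl.current_clock(): time.
- ctrl.current_q(): joint angles.
- ctrl.current_joint_velocities(): joint speeds.
- ctrl.current_joint_efforts(): joint torques, N m.
- ctrl.current_eef_pos(): TCP position.
- ctrl.current_eef_rot(): TCP orientation.
- ctrl.current_wrist_force(): force on the tool from outside, world axes, zero at the start.
- ctrl.current_ft_torque(): the same for the moment, N m.
- ctrl.current_grip_width(): finger opening in m.
- ctrl.current_finger_force(): force on a finger pad.
Only numpy, scipy, OpenCV 4.12 (cv2) and the standard library are available. Lean on these libraries where they do the work, as an engineer would, in place of code of your own. Each camera call takes 0.05 s, during which the arm holds its last target. There are 200 camera calls.

## Working session

There is one attempt and no reset: what is moved stays moved. The work goes in short steps, each a Python script; the robot and the scene stay as the last script left them, time stands still between calls to the robot, and variables do not carry over. Pictures are saved under pics/ and viewed, at most 10 in all, crops included, and the job is handed in when it is done.

```bash
mkdir -p pics
cat > h.py <<'E'
import numpy as np, cv2
from station import ctrl
def cam(n):
    c=ctrl.get_calibration(n); f=200/np.tan(np.radians(c["fovy"]/2))
    return dict(K=np.array([[f,0,c["cx"]],[0,f,c["cy"]],[0,0,1.]]),D=np.array([c["k1"],0,0,0.]),T=np.array(c["camera_from_world"]))
def rays(c,px):
    u=cv2.undistortPoints(np.array(px,float).reshape(-1,1,2),c["K"],c["D"]).reshape(-1,2)
    R,t=c["T"][:3,:3],c["T"][:3,3]
    return -R.T@t,(np.c_[u,np.ones(len(u))]@R)
def onz(c,px,z):
    o,d=rays(c,px); return o+d*((z-o[2])/d[:,2])[:,None]
def tri(c1,p1,c2,p2):
    A=[];b=[]
    M=np.zeros((3,3));v=np.zeros(3)
    for c,p in((c1,p1),(c2,p2)):
        o,d=rays(c,[p]);d=d[0]/np.linalg.norm(d[0]);P=np.eye(3)-np.outer(d,d);M+=P;v+=P@o
    x=np.linalg.solve(M,v); return x
def proj(c,X):
    r,_=cv2.Rodrigues(c["T"][:3,:3]); return cv2.projectPoints(np.array(X,float).reshape(-1,1,3),r,c["T"][:3,3],c["K"],c["D"])[0].reshape(-1,2)
def save(im,n): cv2.imwrite(f"pics/{n}.png",cv2.cvtColor(im,cv2.COLOR_RGB2BGR))
E
python3 - <<'E'
from h import *
np.set_printoptions(precision=3,suppress=True)
for n in("side","top"):
    im=ctrl.grab_frame(n); save(im,n+"0"); c=cam(n); print(n,-c["T"][:3,:3].T@c["T"][:3,3],c["T"][:3,:3].tolist())
    for q in["rest","sleeve_hole","button_tip","rack","long_skewer","short_skewer","pepper_mill","bowl"]:
        for r in ctrl.regions_of(n,q)[:2]: print(q,round(r["p"],2),np.round(r["bbox"],1), onz(c,[r["bbox"][:2]],0.04)[0])
print(ctrl.current_clock(),ctrl.current_eef_rot())
E
```

```text
side [0.221 0.731 0.756] [[-0.924082527406625, -0.3816214795603818, -0.020893273557026318], [-0.2313907814385105, 0.6021391847550925, -0.7641247990006262], [0.3041870950698914, -0.7012798646194095, -0.6447299920682481]]
rest 0.67 [310.4 195.7  42.5  79.6] [ 0.596 -0.038  0.04 ]
sleeve_hole 0.62 [308.8 194.8  26.5  39.5] [ 0.602 -0.04   0.04 ]
rack 0.88 [360.9 206.6  52.8  43.5] [ 0.44  -0.045  0.04 ]
long_skewer 0.64 [350.7 197.9  30.   73.6] [ 0.48  -0.071  0.04 ]
short_skewer 0.72 [367.1 210.3  17.7  55.6] [ 0.418 -0.037  0.04 ]
pepper_mill 0.62 [353.8 128.9  14.6  39.6] [ 0.602 -0.457  0.04 ]
bowl 0.85 [211.3 333.1  80.7  74.1] [0.608 0.444 0.04 ]
top [0.449 0.043 1.359] [[0.013118329257589358, -0.999389453934382, 0.03238253853896039], [-0.9965270761177853, -0.015730296808325144, -0.08177006986947932], [0.0822295324176601, -0.03119738974753778, -0.996125005645031]]
rest 0.58 [342.1 185.3  78.5  26.2] [ 0.6  -0.05  0.04]
sleeve_hole 0.84 [348.2 185.2  48.9  17.7] [ 0.601 -0.069  0.04 ]
rack 0.84 [348.7 232.8  48.2  49.1] [ 0.453 -0.072  0.04 ]
long_skewer 0.65 [350.2 224.7 109.7  10.5] [ 0.478 -0.077  0.04 ]
short_skewer 0.72 [339.9 244.2  82.4  11.8] [ 0.418 -0.045  0.04 ]
short_skewer 0.18 [345.8 185.8  46.5  21.7] [ 0.599 -0.062  0.04 ]
pepper_mill 0.91 [458.5 192.6  29.7  18.1] [ 0.584 -0.42   0.04 ]
pepper_mill 0.61 [349.  184.2  49.4  16.6] [ 0.604 -0.072  0.04 ]
bowl 0.75 [181.7 181.2  47.7  51.3] [0.605 0.449 0.04 ]
0.9 [[ 0.916  0.401  0.   ]
 [ 0.401 -0.916 -0.   ]
 [-0.     0.    -1.   ]]
```

Run:
```python
import cv2,numpy as np
t=cv2.imread("pics/top0.png")[150:280,260:430]; s=cv2.imread("pics/side0.png")[140:260,250:410]
t=cv2.resize(t,(640,489),interpolation=3)[:480]; s=cv2.resize(s,(640,480),interpolation=3)
t=cv2.resize(t,(400,300*1));
cv2.imwrite("pics/c0.png",np.hstack([t,cv2.resize(s,(400,300))]))
```

```text
(no output)
```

View pics/c0.png

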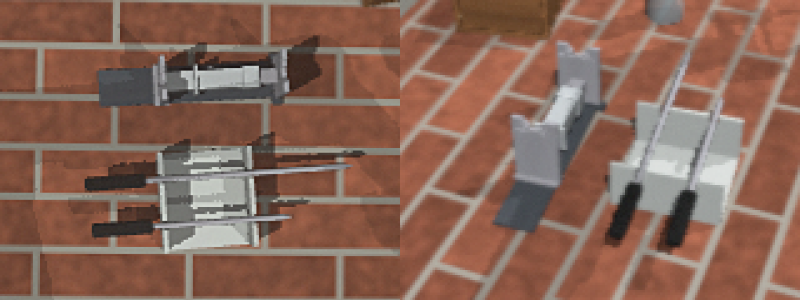

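The top view (image left is world +y) shows the rest in the upper part, with its base strip running out to +y. The sliding plate is at the left (c0 ≈162,75) and the fixed plate at the right (≈280,75). The rack is below it. The long skewer is in the slot nearer the rest, and both handles point to +y. I'll look closer with the wrist camera from two places.

Run:
```python
from h import *
np.set_printoptions(precision=3,suppress=True)
Ra=np.array([[0,1,0],[1,0,0],[0,0,-1.]]).T.T
Rb=np.array([[0,-1,0],[-1,0,0],[0,0,-1.]])
for R in(Ra,Rb):
    print(np.linalg.det(R),ctrl.solve_ik([0.6,-0.06,0.05],R),ctrl.solve_ik([0.55,-0.1,0.33],R))
R=min((R for R in(Ra,Rb) if ctrl.solve_ik([0.55,-0.1,0.33],R) is not None),key=lambda R:abs(ctrl.solve_ik([0.55,-0.1,0.33],R)[6]))
ims=[]
for k,p in enumerate([[0.52,-0.12,0.33],[0.52,0.0,0.33]]):
    ctrl.movep(p,R); c=cam("wrist"); im=ctrl.grab_frame("wrist"); save(im,f"w{k}"); np.save(f"w{k}.npy",c,allow_pickle=True)
    print(-c["T"][:3,:3].T@c["T"][:3,3], c["T"][2,:3])
    for q in["rest","sleeve_hole","button_tip","notch_sliding","rack","long_skewer","short_skewer"]:
        for r in ctrl.regions_of("wrist",q)[:2]: print(q,round(r["p"],2),np.round(r["bbox"],1), onz(c,[r["bbox"][:2]],0.04)[0])
    ims.append(cv2.resize(im,(400,250)))
save(np.vstack([cv2.resize(i,(480,300)) for i in ims]),"w01")
print(ctrl.current_clock())
```

```text
1.0 [ 24.922  36.849 -33.351 101.754  25.82   49.198 -20.398] [ 30.024  15.685 -31.167  90.175   8.275  76.452  -2.141]
1.0 [ -37.446   47.317   59.21   106.061  -49.083   56.689 -136.402] [ -46.105   24.301   72.793   94.689  -23.633   78.706 -149.974]
[ 0.521 -0.046  0.492] [-0.002 -0.277 -0.961]
rest 0.85 [389.3 103.7  65.  204.5] [ 0.608 -0.055  0.04 ]
sleeve_hole 0.77 [391.5 111.5  66.  116.9] [ 0.612 -0.065  0.04 ]
sleeve_hole 0.54 [390.6 101.4  65.2 202.2] [ 0.61  -0.052  0.04 ]
notch_sliding 0.93 [387.6 110.2  60.1 118.9] [ 0.607 -0.063  0.04 ]
rack 0.84 [254.2 113.7 122.8 114.5] [ 0.442 -0.067  0.04 ]
long_skewer 0.58 [279.8 127.5  36.5 254.3] [ 0.473 -0.084  0.04 ]
short_skewer 0.66 [226.2  99.5  43.7 199.1] [ 0.409 -0.05   0.04 ]
short_skewer 0.4 [390.9 102.   62.2 202.7] [ 0.61  -0.053  0.04 ]
[0.52  0.076 0.493] [ 0.001 -0.277 -0.961]
rest 0.16 [383.  204.4  56.3 110.5] [ 0.608 -0.062  0.04 ]
sleeve_hole 0.63 [384.9 204.4  58.5 107.2] [ 0.61  -0.062  0.04 ]
notch_sliding 0.6 [382.4 205.4  55.6 107.9] [ 0.607 -0.063  0.04 ]
rack 0.63 [260.8 208.5 117.1 106.7] [ 0.446 -0.068  0.04 ]
long_skewer 0.87 [279.  197.8  35.8 229.1] [ 0.47  -0.053  0.04 ]
short_skewer 0.71 [231.3 186.7  43.6 194.7] [ 0.408 -0.038  0.04 ]
4.1917
```

View pics/w01.png

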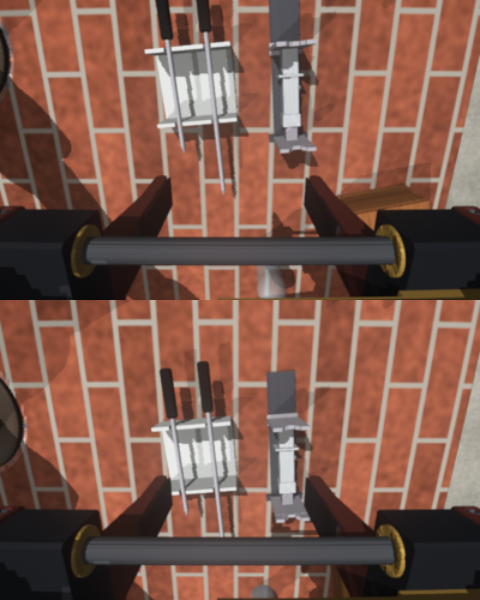

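Run:
```python
import cv2,numpy as np
a=cv2.imread("pics/w0.png")[40:210,340:440]; b=cv2.imread("pics/w1.png")[130:300,335:435]
f=lambda i:cv2.resize(i,(350,595),interpolation=cv2.INTER_CUBIC)
cv2.imwrite("pics/c1.png",np.hstack([f(a),f(b)]))
```

```text
(no output)
```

View pics/c1.png

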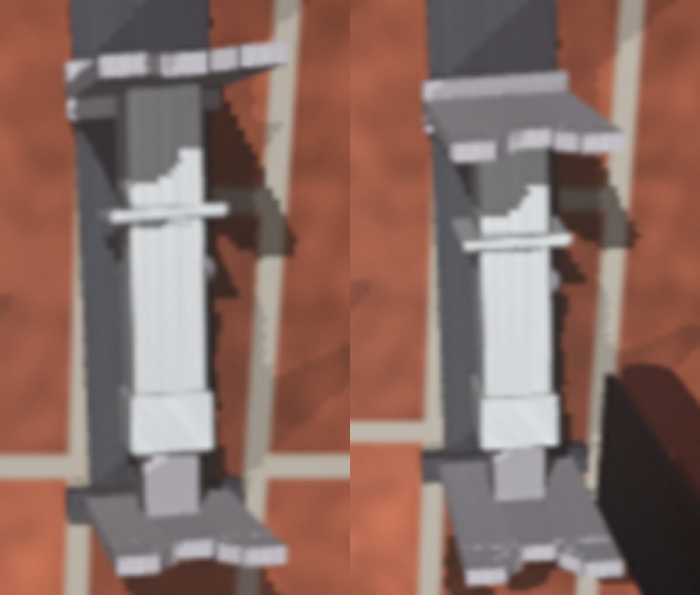

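Both views are clear. In the left half the button is a small bump at (209,266), the flange top centre is at (168,213), the sliding notch floor is at (187,62) and the fixed one at (198,548). In the right half they are at (555,280), (516,242), (530,138) and (539,552).

Run:
```python
from h import *
np.set_printoptions(precision=4,suppress=True)
c0,c1=[np.load(f"w{k}.npy",allow_pickle=True).item() for k in(0,1)]
L=lambda u,v:(340+u/3.5,40+v/3.5); Rr=lambda u,v:(335+(u-350)/3.5,130+v/3.5)
P={}
for n,a,b in[("button",(209,266),(555,280)),("flangetop",(168,213),(516,242)),("slid",(187,62),(530,138)),("fix",(198,548),(539,552)),("collar-y edge top",(172,453),(519,449)),("collar+y",(172,392),(520,392))]:
    P[n]=tri(c0,L(*a),c1,Rr(*b)); print(n,P[n])
print("z fixed:")
for n,z,a,b in[("button",.034,(209,266),(555,280)),("flangetop",.051,(168,213),(516,242)),("slid",.080,(187,62),(530,138)),("fix",.080,(198,548),(539,552)),("collar-",.049,(172,453),(519,449)),("collar+",.049,(172,392),(520,392))]:
    print(n,onz(c0,[L(*a)],z)[0],onz(c1,[Rr(*b)],z)[0])
# masks: long skewer two views
```

```text
button [ 0.6226 -0.07    0.0385]
flangetop [ 0.6048 -0.0517  0.0498]
slid [ 0.6019 -0.0063  0.082 ]
fix [ 0.6142 -0.1617  0.0816]
collar-y edge top [ 0.6105 -0.1352  0.0498]
collar+y [ 0.6108 -0.1142  0.0431]
z fixed:
button [ 0.6234 -0.0703  0.034 ] [ 0.6237 -0.0715  0.034 ]
flangetop [ 0.6046 -0.0517  0.051 ] [ 0.6046 -0.0514  0.051 ]
slid [ 0.6027 -0.0061  0.08  ] [ 0.6019 -0.0067  0.08  ]
fix [ 0.615  -0.1621  0.08  ] [ 0.6141 -0.1626  0.08  ]
collar- [ 0.6106 -0.1353  0.049 ] [ 0.6107 -0.1356  0.049 ]
collar+ [ 0.6095 -0.1133  0.049 ] [ 0.6098 -0.1117  0.049 ]
```

```bash
cat >> h.py <<'E'
yr=np.array([-0.0780,0.99695,0]); xr=np.array([yr[1],-yr[0],0]); O=np.array([0.6067,-0.0722,0])
RT=np.c_[yr,xr,[0,0,-1.]]
E
python3 - <<'E'
from h import *
np.set_printoptions(precision=4,suppress=True)
print(np.linalg.det(RT))
c=cam("wrist"); m=ctrl.regions_of("wrist","long_skewer")[0]["mask"]
v,u=np.nonzero(m); P=onz(c,np.c_[u,v],0.052)[:,:2]; d=cv2.fitLine(P.astype(np.float32),cv2.DIST_HUBER,0,.01,.01).ravel()
s=(P-d[2:])@d[:2]; print("skewer dir,pt",d,"ends",d[2:]+d[:2]*s.min(),d[2:]+d[:2]*s.max(),s.max()-s.min())
ctrl.movep(O+[0,0,0.16],RT)
print(ctrl.servo_line(O+[0,0,0.016],max_speed=0.12,max_force=10),ctrl.current_eef_pos())
f0=ctrl.current_wrist_force()
ctrl.set_gripper(0.02)
print(ctrl.current_grip_width(),ctrl.current_finger_force(),f0,ctrl.current_wrist_force(),ctrl.current_eef_pos(),ctrl.current_clock())
save(ctrl.grab_frame("side"),"s1"); save(ctrl.grab_frame("wrist"),"w2")
E
```

```text
0.9999933025000001
skewer dir,pt [ 0.0831 -0.9965  0.4739 -0.0184] ends [0.4647 0.0913] [ 0.4908 -0.2219] 0.3142564138350023
False [ 0.6073 -0.0722  0.0168]
0.02584003015862126 29.997457126155496 [-0.0346 -0.0641  0.2884] [-4.0406  0.5853  4.9409] [ 0.6058 -0.0722  0.016 ] 7.4
```

Run:
```python
from h import *
np.set_printoptions(precision=2,suppress=True)
p0=ctrl.current_eef_pos(); B=np.array([p0[0]-0.0003,p0[1],0.0165]); np.save("B.npy",B)
F0=ctrl.current_wrist_force()
for k in range(1,10):
    hit=ctrl.servo_line(B+yr*0.002*k,max_speed=0.012,max_force=20)
    s=(ctrl.current_eef_pos()-B)@yr; f=ctrl.current_wrist_force()
    print(k,hit,round(s*1000,2),f,round(f@yr,2),ctrl.current_grip_width())
    if f@yr<-22 or hit or s>0.008: break
print(ctrl.current_clock())
```

```text
1 False 0.77 [ 2.71 -3.61 -5.09] -3.81 0.02560206181064232
2 False 3.14 [ 3.56 -5.1  -6.32] -5.36 0.025773290929273957
3 False 4.07 [ 3.58 -6.52 -5.89] -6.78 0.025834256108829612
4 False 4.65 [ 4.25 -9.63 -6.86] -9.94 0.025803005472214785
5 False 8.65 [ 3.16 -5.03 -6.22] -5.26 0.026075439119005162
9.1167
```

Run:
```python
from h import *
np.set_printoptions(precision=2,suppress=True)
B=np.load("B.npy"); B[2]=0.0162; B[0]+=0.0006; np.save("B.npy",B)
for k in (10.5,12,14):
    hit=ctrl.servo_line(B+yr*0.001*k,max_speed=0.012,max_force=12)
    s=(ctrl.current_eef_pos()-B)@yr; f=ctrl.current_wrist_force()
    print(k,hit,round(s*1000,2),f,round(f@yr,2),ctrl.current_grip_width(),ctrl.current_eef_pos()*1000)
a=cv2.imread("pics/w2.png")[...,::-1]; b=ctrl.grab_frame("wrist"); save(np.hstack([a[0:400,200:580],b[0:400,200:580]]),"w23"); save(b,"w3")
```

```text
10.5 False 10.04 [ 0.02 -5.4  -1.88] -5.39 0.02572780926382572 [605.13 -62.24  16.08]
12 False 12.24 [-0.48 -3.6  -3.32] -3.55 0.025642343959010397 [604.98 -60.05  16.08]
14 False 14.46 [-1.52 -3.21 -2.97] -3.08 0.025892021855776545 [604.82 -57.84  16.08]
```

View pics/w23.png

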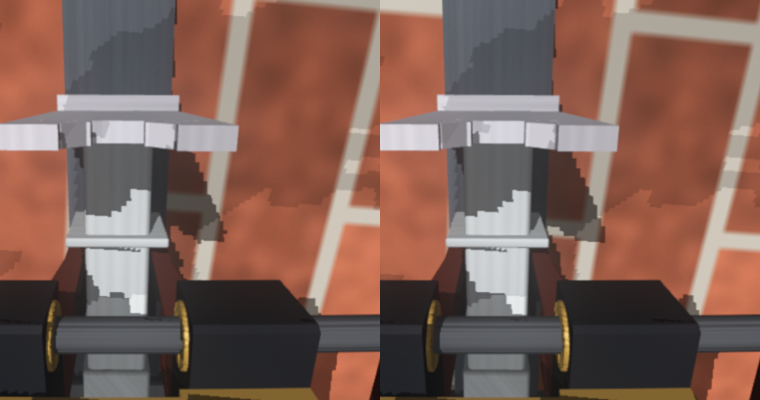

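Left is before, right is after: plate (≈150,130) and flange (≈120,240) haven't moved in the gripper's view while the bricks have shifted. So the sleeve moves with the grip and is past the first hole. I'll continue gently.

Run:
```python
from h import *
np.set_printoptions(precision=2,suppress=True)
B=np.load("B.npy"); 
def step(k,v,mf):
    hit=ctrl.servo_line(B+yr*0.001*k,max_speed=v,max_force=mf)
    s=(ctrl.current_eef_pos()-B)@yr*1000; f=ctrl.current_wrist_force(); print(k,hit,round(s,2),f,round(f@yr,2)); return hit,s,f@yr
for k in(20,26,32,38):
    hit,s,f=step(k,0.02,5)
    if hit or f<-6: raise SystemExit
k=38
while k<60:
    k+=0.75
    hit,s,f=step(k,0.008,5)
    if hit or f<-6.5 or k-s>1.5: break
print(ctrl.current_clock())
```

```text
20 False 20.3 [-1.23 -2.13 -2.79] -2.03
26 False 26.23 [-1.41 -3.07 -3.66] -2.95
32 False 32.22 [-1.31 -3.23 -4.61] -3.12
38 False 38.44 [-1.39 -1.46 -5.98] -1.35
38.75 False 38.7 [-2.28 -2.81 -6.29] -2.62
39.5 False 39.39 [-1.59 -3.54 -6.53] -3.41
40.25 False 40.22 [-1.96 -3.82 -7.4 ] -3.66
41.0 False 41.17 [-1.69 -3.32 -8.37] -3.17
41.75 False 41.99 [-2.05 -3.41 -8.9 ] -3.24
42.5 False 42.62 [-1.95 -4.15 -8.88] -3.99
43.25 False 43.36 [-1.53 -3.95 -9.8 ] -3.82
44.0 False 44.23 [-1.87 -3.56 -9.11] -3.41
44.75 False 45.17 [ -1.67  -3.1  -10.35] -2.96
45.5 False 45.96 [ -1.24  -2.28 -10.79] -2.17
46.25 False 46.73 [ -1.97  -1.03 -11.76] -0.87
47.0 False 47.47 [ -0.93   0.28 -11.86] 0.35
47.75 False 48.22 [ -2.1   -0.53 -11.61] -0.37
48.5 False 48.91 [ -2.73  -0.1  -11.97] 0.11
49.25 False 49.57 [ -2.84   1.07 -12.63] 1.29
50.0 False 50.42 [ -1.06   1.76 -13.6 ] 1.84
50.75 False 50.82 [ -1.17   0.75 -14.09] 0.84
51.5 False 51.08 [ -1.44  -0.86 -13.56] -0.75
52.25 False 51.93 [ -0.41  -1.13 -13.9 ] -1.09
53.0 False 52.98 [ -0.7   -0.37 -14.76] -0.32
53.75 False 53.71 [ -1.23  -1.45 -14.08] -1.35
54.5 False 53.99 [ -0.26  -3.8  -14.69] -3.77
55.25 False 54.18 [ -1.46  -5.65 -14.99] -5.52
56.0 False 54.37 [ -1.34  -7.11 -16.01] -6.98
17.8083
```

Run:
```python
from h import *
np.set_printoptions(precision=2,suppress=True)
B=np.load("B.npy"); B[2]-=0.0012; np.save("B.npy",B)
for k in(54.5,53.5,52.75,52,51.5):
    hit=ctrl.servo_line(B+yr*0.001*k,max_speed=0.01,max_force=9)
    ctrl.dwell(.05); s=(ctrl.current_eef_pos()-B)@yr*1000; f=ctrl.current_wrist_force(); print(k,hit,round(s,2),f,round(f@yr,2))
    if f@yr>4.5:break
im=ctrl.grab_frame("side"); save(cv2.resize(im[140:240,260:380],(720,600),interpolation=2),"s2"); print(ctrl.current_clock())
```

```text
54.5 True 53.75 [ 0.39 -1.01  7.53] -1.04
53.5 True 53.71 [-1.17 -0.64  6.58] -0.55
52.75 False 53.62 [-7.09 -0.51  7.59] 0.05
52 False 53.17 [-6.91 -0.19  6.97] 0.35
51.5 False 52.86 [-7.5  -0.62  6.78] -0.04
19.725
```

View pics/s2.png

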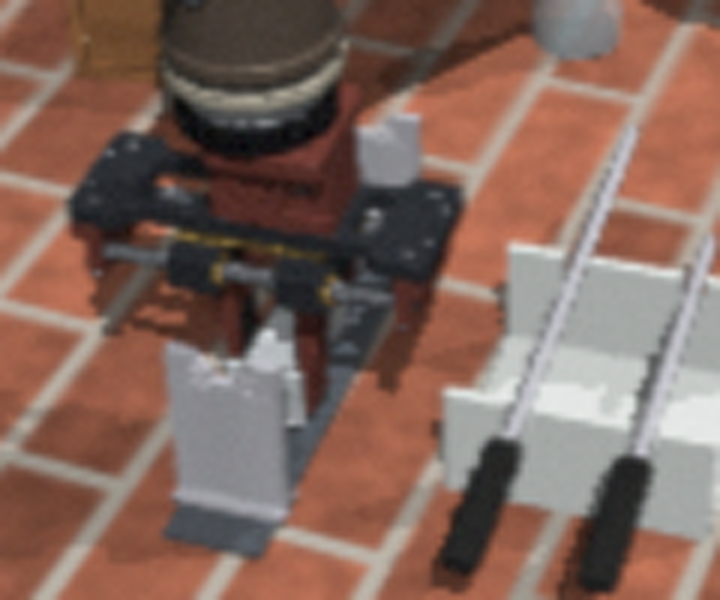

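Side view: the sleeve is extended, with the sliding plate at (230,430) near the base strip's end. The collar and button are hidden. I'll test the lock backwards gently, then release and look from close by.

Run:
```python
from h import *
np.set_printoptions(precision=2,suppress=True)
B=np.load("B.npy"); B[2]+=.0005; B[0]-=0.0008
for k in(51,50.5,50,49.5,49):
    hit=ctrl.servo_line(B+yr*0.001*k,max_speed=0.01,max_force=9)
    ctrl.dwell(.05); s=(ctrl.current_eef_pos()-B)@yr*1000; f=ctrl.current_wrist_force(); print(k,hit,round(s,2),f,round(f@yr,2))
    if f@yr>4:break
ctrl.servo_line(B+yr*0.001*min(s+.1,53),max_speed=0.02)
ctrl.set_gripper(0.06); print((ctrl.current_eef_pos()-B)@yr*1000)
p=ctrl.current_eef_pos(); ctrl.servo_line([p[0],p[1],0.18],max_speed=0.2)
# view so that collar (around O) shows: camera is +0.075 y of the TCP, button side x+
ctrl.movep([0.66,-0.16,0.19],RT)
c=cam("wrist"); np.save("w4.npy",c,allow_pickle=True); im=ctrl.grab_frame("wrist"); save(im,"w4"); print(proj(c,O+[0,0,.034]),ctrl.current_clock())
```

```text
51 False 51.74 [-3.4   1.08  3.4 ] 1.34
50.5 False 50.8 [-2.34  2.39  5.01] 2.56
50 False 50.52 [-2.54  1.71  5.14] 1.9
49.5 False 50.39 [-3.09  4.2   4.69] 4.42
50.49069609885509
[[262.73  76.37]] 23.5583
```

View pics/w4.png

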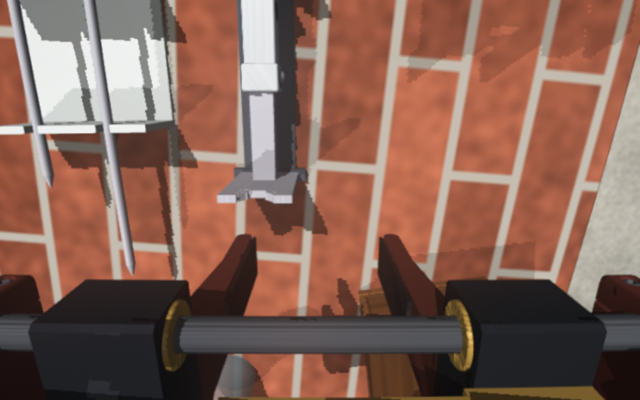

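The button shows as a bump at (281,76), right of the collar, and the sleeve resisted both ways, so it is locked. The long rod runs from (92,0) to its tip at (131,272). Next I'll compute the skewer pose from this view and w1.

Run:
```python
from h import *
np.set_printoptions(precision=4,suppress=True)
c=cam("wrist"); c1=np.load("w1.npy",allow_pickle=True).item()
m=ctrl.regions_of("wrist","long_skewer"); print([(r["p"],r["bbox"]) for r in m[:3]])
v,u=np.nonzero(m[0]["mask"]); 
P=onz(c,np.c_[u,v],0.052)[:,:2]; d=cv2.fitLine(P.astype(np.float32),cv2.DIST_HUBER,0,.01,.01).ravel(); print("w4 line",d, "x at y=-.0632", d[2]+d[0]/d[1]*(-.0632-d[3]))
print("pts",onz(c,[[91,0],[100,60],[113,150],[131,272]],0.052))
# comb at -y: top z .061 right end/left; rod height by tri using w1 tip
for nm in("w0","w1"):
    cc=np.load(nm+".npy",allow_pickle=True).item(); t=onz(c,[[131,272]],0.052)[0]; print(nm,"tip pred px",proj(cc,t))
b=ctrl.regions_of("wrist","button_tip"); print("btn",[(r["p"],r["bbox"]) for r in b[:2]])
im=cv2.imread("pics/w4.png"); w0=cv2.imread("pics/w0.png"); f=lambda i:cv2.resize(i,(390,390),interpolation=cv2.INTER_CUBIC)
cv2.imwrite("pics/c2.png",np.hstack([f(im[40:105,225:290]),f(w0[165:265,240:340])]))
```

```text
[(0.66, [110.2, 137.4, 51.2, 267.6])]
w4 line [ 0.0841 -0.9965  0.4828 -0.1287] x at y=-.0632 0.47725058
pts [[ 0.4754 -0.0253  0.052 ]
 [ 0.4794 -0.0686  0.052 ]
 [ 0.4849 -0.1402  0.052 ]
 [ 0.4929 -0.2541  0.052 ]]
w0 tip pred px [[297.2798 256.9056]]
w1 tip pred px [[297.6051 333.8852]]
btn [(0.54, [282.2, 75.3, 5.2, 6.9])]
```

View pics/c2.png

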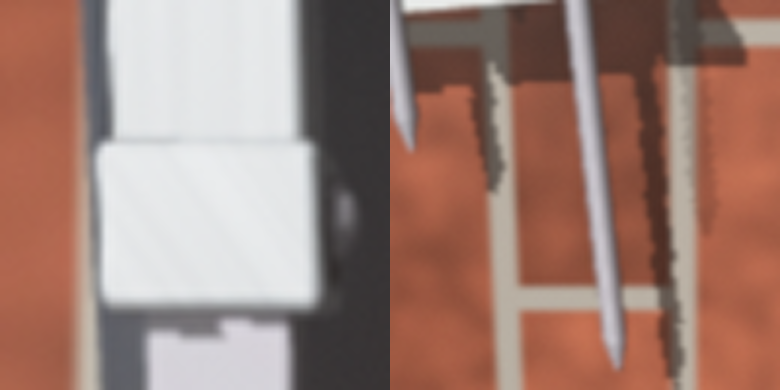

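Left half: the button is proud of the collar at (345,215), mid-length of the collar (145 to 305). So it has popped out through the second hole. Right half: the long skewer's tip is at (618,370). Now to grasp it.

Run:
```python
from h import *
np.set_printoptions(precision=4,suppress=True)
c=cam("wrist"); c0=np.load("w0.npy",allow_pickle=True).item()
print("tip tri",tri(c,(131,272),c0,(298.5,259.7)))
ls=np.array([-0.0838,0.9965,0]); ls/=np.linalg.norm(ls); RS=np.c_[ls,[ls[1],-ls[0],0],[0,0,-1.]]
G=np.array([0.4771,-0.0605,0])
ctrl.set_gripper(0.03)
ctrl.movep(G+[0,0,0.14],RS)
print(ctrl.servo_line(G+[0,0,0.034],max_speed=0.12,max_force=10),ctrl.current_eef_pos())
ctrl.set_gripper(0.0); print(ctrl.current_grip_width(),ctrl.current_wrist_force(),ctrl.current_eef_pos())
ctrl.servo_line(G+[0,0,0.16],max_speed=0.12)
print(ctrl.current_grip_width(),ctrl.current_wrist_force(),ctrl.current_ft_torque())
T=O+yr*0.060
ctrl.servo_line(T+[0,0,0.16],RT,max_speed=0.15)
save(ctrl.grab_frame("side"),"s3"); save(ctrl.grab_frame("wrist"),"w5"); print(ctrl.current_clock())
a=cv2.imread("pics/s3.png")[100:280,220:420]; b=cv2.imread("pics/w5.png")
cv2.imwrite("pics/c3.png",np.hstack([cv2.resize(a,(330,297)),cv2.resize(b,(470,297))]))
```

```text
tip tri [ 0.4944 -0.2548  0.0546]
False [ 0.4777 -0.0605  0.0345]
0.006831486906362753 [-0.5283 -0.8561  3.2396] [ 0.4774 -0.0606  0.0343]
0.007109596860267995 [-0.0724  0.1051 -1.7532] [-0.006  -0.0921 -0.031 ]
29.05
```

View pics/c3.png

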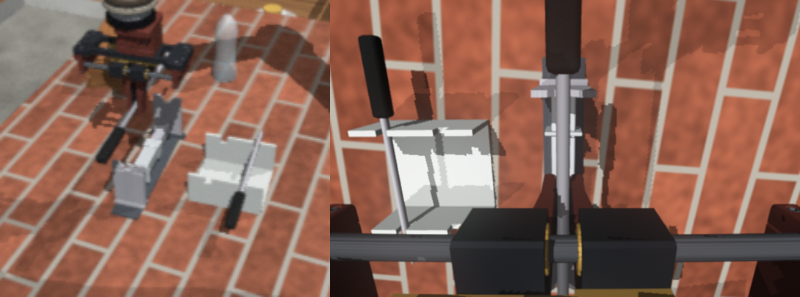

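The long skewer is held level above the rest and lines up with it. The handle starts at w5 ≈(316,98). I'll check that offset, then lower it.

Run:
```python
from h import *
np.set_printoptions(precision=4,suppress=True)
c=cam("wrist"); p=ctrl.current_eef_pos()
h=onz(c,[[316,98],[316,180]],0.179); off=(h[0]-p)@yr; print("handle start from grip",off,(h-p)@xr)
T=O+yr*0.060
ctrl.servo_line(T+[0,0,0.085],max_speed=0.12,max_force=10)
hit=ctrl.servo_line(T+[0,0,0.0655],max_speed=0.03,max_force=6); print(hit,ctrl.current_eef_pos(),ctrl.current_wrist_force())
```

```text
handle start from grip 0.07483468685652123 [0.0001 0.0001]
True [ 0.6018 -0.0124  0.0662] [-0.971   0.3427  6.8055]
```

Run:
```python
from h import *
p=ctrl.current_eef_pos(); ctrl.set_gripper(0.03); ctrl.dwell(.2)
ctrl.servo_line([p[0],p[1],0.2],max_speed=0.15)
ctrl.movep([0.56,-0.15,0.30],RT)
b=ctrl.grab_frame("wrist"); a=ctrl.grab_frame("side"); save(a,"s4");save(b,"w6"); print(ctrl.current_clock())
c=cam("wrist"); print(proj(c,[O+yr*.118+[0,0,.084],O-yr*.09+[0,0,.084]]))
save(np.hstack([cv2.resize(a[120:250,270:390],(400,433)),cv2.resize(b[0:260,220:460],(400,433))]),"c4")
```

```text
33.0917
[[373.88429897 -28.95559769]
 [365.32180278 186.44543031]]
```

View pics/c4.png

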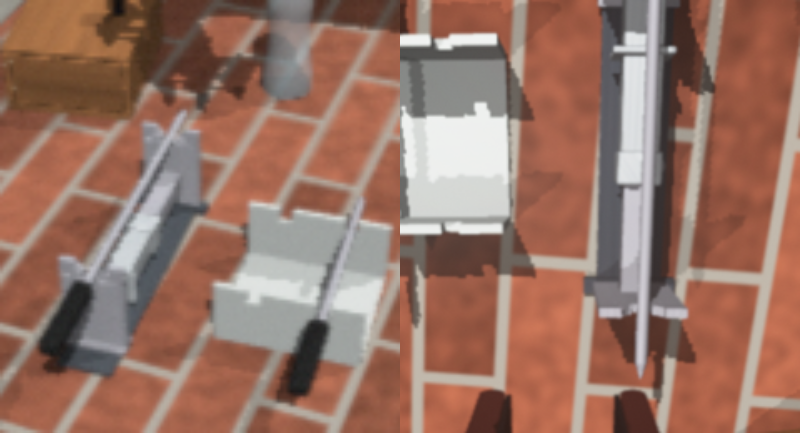

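The rod lies in the fixed notch (c4 ≈642,305), centred on the plate (600 to 685), with the handle outside the sliding plate. I'll take one last look at the sliding notch.

Run:
```python
from h import *
ctrl.movep([0.57,-0.06,0.30],RT)
b=ctrl.grab_frame("wrist"); save(cv2.resize(b[0:200,260:460],(580,580),interpolation=2),"c5"); print(ctrl.current_clock())
```

```text
33.5917
```

View pics/c5.png

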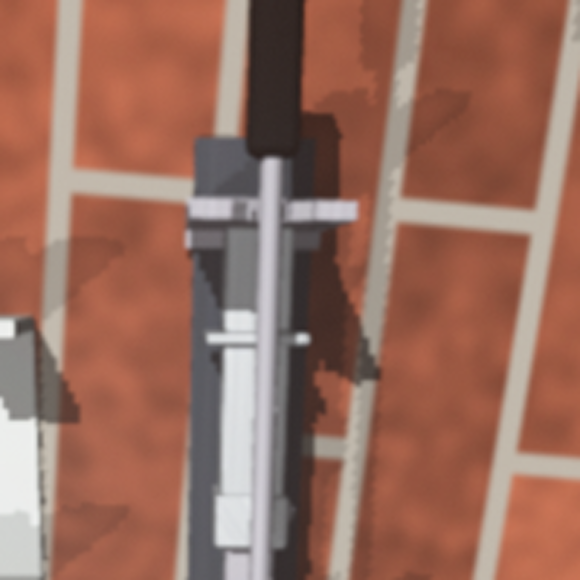

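The rod sits in the sliding notch (≈270,210), and the handle starts clear outside the plate (≈273,155). I'm handing it in.

```bash
python3 -c "
from station import ctrl
print(ctrl.close_job())"
```

```text
the job is handed in; nothing more can be done
None
```

The job is handed in at about 34 s: the sleeve is locked at its long setting with the button out through the second hole, and the long skewer lies in both notches with its handle outside the sliding end.

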